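# Bring the salt round on the spice carousel

### The job

Turn the three-armed spice carousel by pushing its raised arms round with a fingertip, either way and in as many pushes as you need, until the salt shaker (grey domed cap) stands at the front in line with the red serving mark on the foot. Push lightly on the arms only: do not grip an arm, and do not touch or lift the wooden tray or any of the jars on it. Leave the carousel at rest with all three jars upright in their seats, and leave the other things on the worktop where they are.

Things in the scene. Friction and masses are not known exactly. Their poses are not given: they have to be found in the camera images.
- foot: Fixed dark metal foot of the carousel, a disc 184 mm across and 8 mm high with a flat tongue 36 mm wide and 7 mm high that reaches 165 mm out from the centre along its own -x; on the tongue a red dot and bar, the serving mark. Origin under its centre, on the turning axis. The tongue points roughly towards the robot.
- serving_spot (a point): Point on the foot's -x line (towards the red mark), 70 mm from the turning axis and 16 mm above the worktop: the middle of the salt shaker's underside belongs here.
- carousel: Turning part: steel hub (top 151 mm high), three level arms 120 degrees apart, and the tray. Origin on the vertical turning axis, 10 mm up. Turns endlessly either way, friction about 0.12 N m, stays where left. Arms: bars 12 mm thick, centre line 136 mm above the worktop, ending in dark wooden balls 22 mm across, 148 mm from the axis. Each arm is midway (60 degrees) between two jar seats.
- tray: Round wooden tray of the carousel, 220 mm across, fixed to the turning arms; same origin as carousel, floor for the jars 16 mm above the worktop. Three ring seats, inner diameter 54 mm, lips 16 mm above that floor, centred 70 mm from the axis.
- spoke_1 (a point): Point on the centre line of spoke arm 1, 125 mm from the turning axis and 136 mm above the worktop (a good place to push sideways); it turns with the carousel.
- spoke_2 (a point): Point on the centre line of spoke arm 2, 125 mm from the turning axis and 136 mm above the worktop (a good place to push sideways); it turns with the carousel.
- spoke_3 (a point): Point on the centre line of spoke arm 3, 125 mm from the turning axis and 136 mm above the worktop (a good place to push sideways); it turns with the carousel.
- salt: Salt shaker: clear, white salt inside, grey domed cap; 44 mm across, 90 mm high, loose in one of the three seats (any). Origin at the middle of its underside.
- yellow_lid_jar: Spice jar with a yellow lid, 42 mm across, 96 mm high, loose in another seat. Origin at the middle of its underside.
- white_lid_jar: Spice jar with a white lid, 47 mm across, 98 mm high, loose in another seat. Origin at the middle of its underside.
- glass: Bystander: drinking glass, 81 mm across, 91 mm high, on the left. Origin under its middle.
- tin: Bystander: flat food tin, 86 mm across, 40 mm high, on the right. Origin under its middle.
- tape_roll: Bystander: roll of masking tape lying flat, 98 mm across, 25 mm high, near right. Origin under its middle.
- candle: Bystander: candle jar with a pale lid, 57 mm across, 44 mm high, far left. Origin under its middle.
Things that resemble listed ones, but are neither listed nor needed, are in the scene too. What is shaped like the white_lid_jar but blue or purple is not meant. What is shaped like the salt but turquoise is not meant.

How it is judged (in metres and radians):
On the way:
1. a finger pushes an arm of the carousel and turns it (contact force between the fingers and carousel above 0.2 N and angular speed of carousel above 0.03 rad/s), for 0.05 s.
At the end, for the whole second after the job is handed in: The middle of the salt shaker's underside is within 14 mm (level) of the serving spot; the carousel has stopped (under 0.05 rad/s); all three jars stand upright (within 0.2 rad) and still on the tray floor, 60 to 80 mm from the turning axis, that is in their seats (horizontal distance between salt and serving_spot below 0.014 m and angular speed of carousel below 0.05 rad/s and angle between each of salt, yellow_lid_jar, white_lid_jar's own z axis and vertical below 0.2 rad and height (world z) of salt between 0.012 and 0.02 m and horizontal distance between salt and foot between 0.06 and 0.08 m and linear speed of each of salt, yellow_lid_jar, white_lid_jar below 0.02 m/s and height (world z) of yellow_lid_jar between 0.012 and 0.02 m and horizontal distance between yellow_lid_jar and foot between 0.06 and 0.08 m and height (world z) of white_lid_jar between 0.012 and 0.02 m and horizontal distance between white_lid_jar and foot between 0.06 and 0.08 m); the robot touches nothing.
It fails at once if a finger touches a jar on the carousel (over 0.5 N) (contact force between the fingers and salt above 0.5 N or contact force between the fingers and yellow_lid_jar above 0.5 N or contact force between the fingers and white_lid_jar above 0.5 N).
It fails at once if a finger touches the wooden tray (over 0.5 N) (contact force between the fingers and tray above 0.5 N).
It fails at once if an arm is gripped or shoved hard (over 15 N between the fingers and the carousel) (contact force between the fingers and carousel above 15 N).
It fails at once if a jar on the carousel is lifted or toppled (height (world z) of any of salt, yellow_lid_jar, white_lid_jar above 0.035 m or angle between any of salt, yellow_lid_jar, white_lid_jar's own z axis and vertical above 0.5 rad).
It fails at once if another thing on the worktop is moved by over 20 mm (distance of any of glass, tin, tape_roll, candle from where it was at the start of the episode above 0.02 m).
It also fails if it takes over 61 s, if anything falls off the work surface, if the arm or the gripper's body presses on something with over 40 N, if the wrist force passes 120 N, or if a joint passes its speed limit or range.

### The arm

A 6-joint arm with a two-finger parallel gripper is mounted at the origin on a cart in front of the work surface, level with it; the furniture and walls round the work are solid. World frame = base frame: x ahead of the robot, y to its left, z up, the work surface at z = 0. Lengths are in m, angles in degrees, forces in N, time in s.
With the tool pointing down it reaches from about 0.4 to 0.825 m from the base axis. Payload 7 kg.
Tool frame: the origin (TCP) lies midway between the tips of the shut fingers; the grasp point (between the pads) lies 19 mm behind it; z points along the fingers, y is the line along which they close (so a half turn about z gives the same grasp; the last joint's range is limited). The gripper opens to 88 mm and grips with 3 to 60 N. Pads are 19 mm wide; open, the fingers measure 130 mm over their backs; the gripper's body (78 mm by 193 mm) begins 47 mm behind the grasp point.
Start: joints at [91.679, 20.546, 0.682, 0, -70.136, -16.507], TCP at [0.173, 0.652, 0.203] pointing down, gripper open.
Joint ranges: [-176.03, 176.03], [-82.01, 121.73], [-58.28, 71.71], [-173.87, 95.51], [-174.79, -0.11], [-173.66, 173.66]. Speed limits (degrees/s): [136.94, 136.94, 172.46, 180, 180, 180].

### API

Orientations are given as [roll, pitch, yaw] about the fixed x, y, z axes, in that order (R = Rz(yaw) Ry(pitch) Rx(roll)).
In Python, from plant import ctrl gives the robot as it stands. The module is installed in compiled form; this text tells all that it offers.
- The arm moves only by the tool send_rows, never from a script. Its argument "plan" is a list that holds one entry, the list of rows, each a list of 6 numbers: the shift along the tool's x, y, z in shares of 50 cm (1.0 is 50 cm), then the turn, a rotation vector about the tool's x, y, z in parts of the range, where 1.0 means 90 degrees. A call has 1 to 8 rows; each row is the pose to reach, as a shift and turn from the pose commanded when the call began, along the tool's axes at that moment; what a row does not reach only later rows make up. A row lasts 1/12 s, in which the tool goes at most 41.7 mm and 7.16 degrees, less where a joint would pass 70% of its speed; a pose out of reach is approached as far as the arm can. Shift and turn numbers lie between -1 and 1, and a call with a number outside is refused. A call with a gripper value outside its range is refused whole. "fingers" is the opening, from 0 (shut) to 1 (fully open), set as the call begins (left out, the last holds). The fingers move at their own pace and stop on an object; the grip force is fixed at half the most. Time passes only in rows, so rows that repeat a pose let the fingers close. It gives the time, the measured TCP pose, the force, the opening and the grip force at its end, in the units of the state.
- ctrl.get_obs(): the state, without advancing time (a new reading comes with each control period).
- ctrl.snapshot(name): name is "scene" or "side" or "wrist"; returns a dict with "img" (480x640x3 uint8, red, green, blue), "K" (3x3 intrinsics, pixels), "pose" (4x4, takes a point from camera to world coordinates). Camera axes: x right, y down, z forward; pixel columns grow to the right and rows downward; lengths in m; the calibration is good to about 2 mm. A picture is of the moment at which its call begins. There is no depth.
- ctrl.close_job(): hands the job in; it is judged then, once.
The state is a dict: "clock": time; "joint_pos": joint angles; "qvel": joint speeds; "tau": joint torques, N m; "tool_pos": TCP position; "orientation": TCP orientation; "force": force on the tool from outside, world axes, zero at the start; "moment": the same for the moment, N m; "opening": finger opening in m; "gripper_force": force on a finger pad.
Only numpy, scipy, OpenCV 4.12 (cv2) and the standard library are available. Lean on these libraries where they do the work, as an engineer would, in place of code of your own. Each camera call takes 0.05 s, during which the arm holds its last target. There are 200 camera calls.

## Working session

There is one attempt and no reset: what is moved stays moved. The work goes in short steps, Python scripts to look and compute and a tool call to move; the robot and the scene stay as the last step left them, time stands still between calls to the robot, and variables do not carry over. Pictures are saved under pics/ and viewed, at most 10 in all, crops included, and the job is handed in when it is done.

Besides the shell and the picture viewer there is one more tool, called after "Request:" as a command line: name --argument value ..., lists and objects as JSON in quotes. send_rows: Moves the arm, as the interface text tells. Its arguments: {"type":"object","properties":{"plan":{"type":"array","items":{"type":"array","items":{"type":"array","items":{"type":"number"}}}},"fingers":{"type":"number"}},"required":["plan"]}

```bash
mkdir -p pics
python3 - <<'E'
from plant import ctrl
import cv2,numpy as np
for n in ("scene","side"):
    s=ctrl.snapshot(n); cv2.imwrite(f"pics/{n}0.png",s["img"][:,:,::-1]); np.savez(f"{n}0.npz",**s)
    print(n,s["K"].round(1).tolist(),s["pose"].round(3).tolist())
print(ctrl.get_obs())
E
```

```text
scene [[436.7, 0.0, 317.4], [0.0, 436.7, 241.8], [0.0, 0.0, 1.0]] [[-0.766, -0.481, 0.426, 0.126], [-0.642, 0.554, -0.53, 0.472], [0.019, -0.68, -0.733, 0.813], [0.0, 0.0, 0.0, 1.0]]
side [[502.5, 0.0, 325.6], [0.0, 502.5, 232.6], [0.0, 0.0, 1.0]] [[-0.999, 0.028, -0.028, 0.554], [0.039, 0.528, -0.849, 0.92], [-0.009, -0.849, -0.528, 0.716], [0.0, 0.0, 0.0, 1.0]]
{'clock': 0.1, 'joint_pos': array([ 9.16802864e+01,  2.05879361e+01,  6.39457829e-01, -1.75977668e-02,
       -7.01361733e+01, -1.65089760e+01]), 'qvel': array([0.12820616, 0.03890628, 0.10623849, 0.11223654, 0.04706772,
       0.05897484]), 'tau': array([-1.81586369e-03, -5.84164274e+01,  2.93750793e+01,  7.01568648e+00,
        1.01079335e-02, -6.30680302e-05]), 'tool_pos': array([0.17263824, 0.65206245, 0.20221332]), 'orientation': array([ 1.79914137e+02, -8.19532460e-03, -1.48346751e+01]), 'force': array([0.01202111, 0.1417014 , 0.19506833]), 'moment': array([-0.03973812,  0.01547534,  0.01545988]), 'gripper_force': 0.0, 'opening': 0.08817008561637878}
```

View pics/scene0.png

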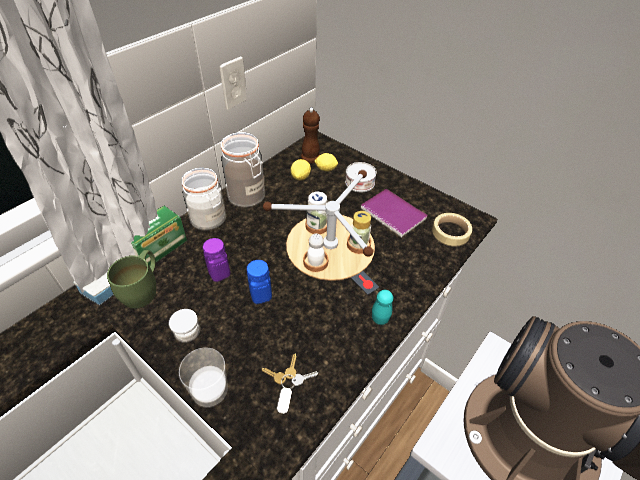

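View pics/side0.png

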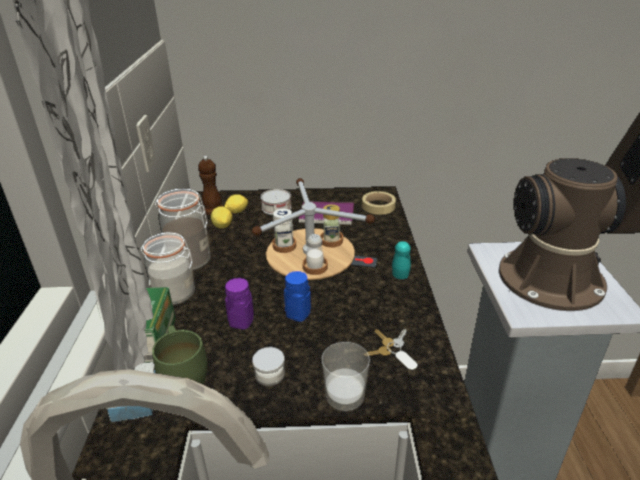

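The scene view shows the hub top at about (333,208) with balls at (267,206), (363,175) and (368,251), the salt cap at (317,240) and the red mark at (367,284). In the side view the hub is at (308,208), the balls at (256,231), (300,182) and (370,218), the salt at (315,255) and the mark at (365,261). Next I refine these by mask and triangulate.

```bash
cat > h.py <<'E'
import cv2,numpy as np
def ray(s,p):
    d=s["pose"][:3,:3]@np.linalg.inv(s["K"])@[p[0],p[1],1.]; return s["pose"][:3,3],d/np.linalg.norm(d)
def plane(s,p,z):
    o,d=ray(s,p); return o+d*(z-o[2])/d[2]
def tri(a,pa,b,pb):
    o1,d1=ray(a,pa);o2,d2=ray(b,pb)
    t=np.linalg.lstsq(np.c_[d1,-d2],o2-o1,rcond=None)[0]
    x,y=o1+d1*t[0],o2+d2*t[1]; return (x+y)/2,np.linalg.norm(x-y)
def blob(s,p,r,f):
    """centroid of mask f(hsv) component nearest p, within r px"""
    hsv=cv2.cvtColor(s["img"],cv2.COLOR_RGB2HSV).astype(int)
    m=f(hsv[...,0],hsv[...,1],hsv[...,2]).astype(np.uint8)
    w=np.zeros_like(m); cv2.circle(w,tuple(map(int,p)),r,1,-1)
    n,l,st,c=cv2.connectedComponentsWithStats(m*w)
    i=1+np.argmax(st[1:,4]); return c[i],st[i,4]
red=lambda h,s,v:((h<6)|(h>174))&(s>150)&(v>110)
ball=lambda h,s,v:((h<14)|(h>170))&(s>90)&(v<120)&(v>25)
tray=lambda h,s,v:(h>10)&(h<24)&(s>60)&(v>150)
E
python3 - <<'E'
from h import *
A=dict(np.load("scene0.npz"));B=dict(np.load("side0.npz"))
def go(n,a,b,r,f):
    (pa,na),(pb,nb)=blob(A,a,r,f),blob(B,b,r,f)
    X,e=tri(A,pa,B,pb); print(n,pa.round(1),na,pb.round(1),nb,X.round(4),round(e,4))
go("red",(367,284),(365,261),16,red)
go("bL",(267,206),(256,231),8,ball)
go("bF",(363,175),(300,182),8,ball)
go("bR",(368,251),(370,218),8,ball)
for n,S in(("A",A),("B",B)):
    p,k=blob(S,(331,248) if n=="A" else(311,254),50,tray); print("tray",n,p,k)
C=np.hstack([cv2.resize(S["img"][y:y+120,x:x+130,::-1],None,fx=3,fy=3,interpolation=cv2.INTER_CUBIC) for S,x,y in((A,260,165),(B,245,170))])
cv2.imwrite("pics/crop0.png",C)
E
```

```text
red [366.1 282.5] 91 [366. 260.] 56 [ 0.4237 -0.0816  0.0113] 0.0032
bL [266.4 206.7] 54 [256.2 230.2] 61 [ 0.6744 -0.0218  0.1402] 0.0004
bF [362.6 173.3] 30 [299. 180.] 13 [ 0.5819 -0.2645  0.1407] 0.0017
bR [367.4 251.4] 66 [369.8 218.4] 58 [ 0.4212 -0.0601  0.1407] 0.0015
tray A [327.47068819 253.68181818] 2354
tray B [288.65679265 254.94075587] 979
```

View pics/crop0.png

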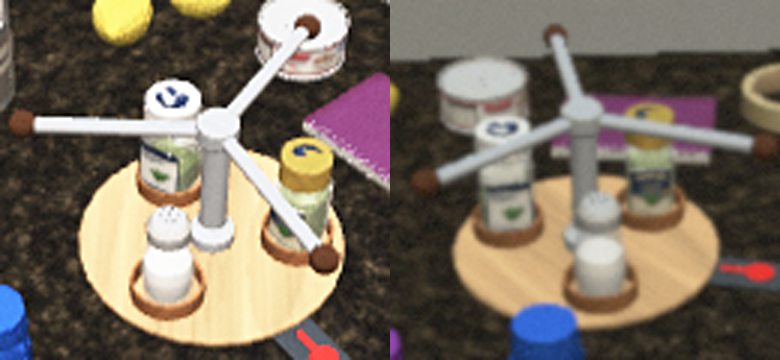

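```bash
cat >> h.py <<'E'
from scipy.spatial.transform import Rotation as R
def fit(A,B,ps):
    """centre, arm angles from three (scene,side) ball pixels"""
    P=[]
    for a,b in ps: P.append(tri(A,blob(A,a,9,ball)[0],B,blob(B,b,9,ball)[0])[0])
    P=np.array(P); c=np.linalg.solve(2*(P[1:,:2]-P[0,:2]),(P[1:,:2]**2).sum(1)-(P[0,:2]**2).sum())
    d=P[:,:2]-c; return c,np.hypot(*d.T),np.degrees(np.arctan2(d[:,1],d[:,0]))
def rows(o,pos,yaw):
    """one row reaching TCP pos (m), tool down at yaw (deg), from state o"""
    r=R.from_euler("xyz",o["orientation"],degrees=True)
    return np.r_[100*r.inv().apply(np.array(pos)-o["tool_pos"]),(r.inv()*R.from_euler("xyz",[180,0,yaw],degrees=True)).as_rotvec(degrees=True)].round(2)
E
python3 - <<'E'
from h import *
from plant import ctrl
A=dict(np.load("scene0.npz"));B=dict(np.load("side0.npz"))
c,r,a=fit(A,B,[((267,206),(256,231)),((363,175),(300,182)),((368,251),(370,218))]); print(c.round(4),r.round(4),a.round(2),"salt",(a-[-60,180,60]).round(1))
for S,p in((A,(366,283)),(B,(366,260))):
    X=plane(S,blob(S,p,16,red)[0],.0075); d=X[:2]-c; print("red",X.round(4),np.hypot(*d).round(4),np.degrees(np.arctan2(d[1],d[0])).round(2))
# salt body (white) : both views, triangulated
X,e=tri(A,(260+167/3,165+275/3),B,(245+(600-390)/3,170+265/3)); d=X[:2]-c; print("salt",X.round(3),e.round(4),np.hypot(*d).round(3),np.degrees(np.arctan2(d[1],d[0])).round(1))
o=ctrl.get_obs(); print(rows(o,[.464,-.032,.2],-22))
E
```

```text
[ 0.5593 -0.1169] [0.1493 0.1493 0.1493] [ 39.56 -81.3  157.63] salt [  99.6 -261.3   97.6]
red [ 0.4265 -0.0857  0.0075] 0.1365 166.76
red [ 0.4221 -0.0848  0.0075] 0.1409 166.84
salt [ 0.547 -0.046  0.044] 0.0011 0.072 99.9
[ 4.568e+01  5.867e+01  3.200e-01  9.000e-02 -1.000e-02  7.170e+00]
```

The manual's scale: shifts go in shares of 50 cm and turns go in shares of 90 degrees. Converting my numbers, 26 cm / 50 = 0.52, 23.5 cm / 50 = 0.47.

Request:
send_rows --plan '[[[0.09,0.12,-0.02,0,0,0],[0.136,0.18,-0.02,0,0,0],[0.18,0.24,-0.02,0,0,0],[0.22,0.3,-0.02,0,0,0],[0.27,0.36,-0.02,0,0,0],[0.32,0.42,-0.02,0,0,0],[0.36,0.47,-0.02,0,0,0],[0.4,0.52,-0.02,0,0,0]]]' --fingers 0

```text
clock: 0.77
tool_pos: [0.2998, 0.3474, 0.2129]
orientation: [180.0, 0.0, -14.8]
force: [1.3, -0.0, -0.5]
opening: 0.0395
gripper_force: 0.0
```

Run:
```python
from h import *
from plant import ctrl
o=ctrl.get_obs(); print(o["tool_pos"],o["orientation"],o["joint_pos"].round(1),rows(o,[.464,-.032,.2],-22))
```

```text
[0.29980347 0.34737467 0.21293366] [ 1.79989379e+02  8.72653273e-03 -1.48220956e+01] [ 73.9  -0.7 -24.4  -0.  -66.4   1.3] [2.558e+01 3.247e+01 1.300e+00 1.000e-02 1.000e-02 7.180e+00]
```

To row units: 25.5 cm / 50 = 0.51, 23 cm / 50 = 0.46, 7 degrees / 90 = 0.0778.

Request:
send_rows --plan '[[[0.06,0.08,0,0,0,0],[0.11,0.14,0,0,0,0.0111],[0.16,0.2,0,0,0,0.0222],[0.21,0.26,0,0,0,0.0333],[0.26,0.33,0,0,0,0.0444],[0.31,0.4,0,0,0,0.0556],[0.36,0.46,0,0,0,0.0667],[0.4,0.51,0,0,0,0.0778]]]'

```text
clock: 1.43
tool_pos: [0.4278, 0.0497, 0.2132]
orientation: [-180.0, -0.0, -21.9]
force: [0.8, 0.4, -1.1]
opening: 0.0008
gripper_force: 0.0
```

Run:
```python
from h import *
from plant import ctrl
o=ctrl.get_obs(); print(o["opening"],o["joint_pos"].round(1),rows(o,[.464,-.032,.2],-22))
```

```text
0.0007948110143998167 [ 33.1  -3.8 -27.2   0.  -66.5  35. ] [ 6.4   6.23  1.32 -0.02 -0.02  0.11]
```

To row units: 6.4 cm / 50 = 0.128, 6.2 cm / 50 = 0.124.

Request:
send_rows --plan '[[[0.04,0.04,0,0,0,0],[0.09,0.09,0,0,0,0],[0.128,0.124,0.026,0,0,0],[0.128,0.124,0.026,0,0,0],[0.128,0.124,0.026,0,0,0]]]'

```text
clock: 1.85
tool_pos: [0.4634, -0.0305, 0.199]
orientation: [179.9, 0.1, -22.0]
force: [0.6, -0.3, 0.0]
opening: 0.0005
gripper_force: 0.0
```

Run:
```python
from h import *
from plant import ctrl
o=ctrl.get_obs(); print(o["tool_pos"],o["orientation"],rows(o,[.464,-.032,.122],-22))
for n in ("scene","side"):
    s=ctrl.snapshot(n); cv2.imwrite(f"pics/{n}1.png",s["img"][:,:,::-1])
a,b=cv2.imread("pics/scene1.png"),cv2.imread("pics/side1.png")
cv2.imwrite("pics/c1.png",np.hstack([a[90:340,200:450],b[100:350,200:450]]).repeat(1,0))
```

```text
[ 0.46343791 -0.03047804  0.19896379] [ 1.79912095e+02  1.17512677e-01 -2.20187750e+01] [ 0.12  0.11  7.7   0.09  0.12 -0.02]
```

View pics/c1.png

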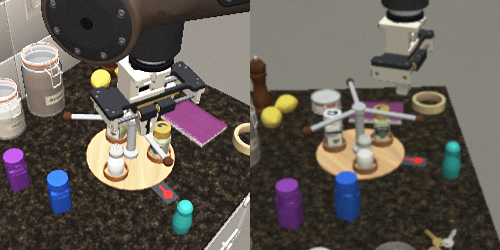

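The shut gripper is above the near-side arm (ball at about (168,160) in the left crop). Nothing has been disturbed, so I descend.

To row units: 7.7 cm / 50 = 0.154, 7 cm / 50 = 0.14.

Request:
send_rows --plan '[[[0,0,0.03,0,0,0],[0,0,0.06,0,0,0],[0,0,0.09,0,0,0],[0,0,0.12,0,0,0],[0,0,0.14,0,0,0],[0,0,0.154,0,0,0],[0,0,0.154,0,0,0]]]'

```text
clock: 2.53
tool_pos: [0.4633, -0.0286, 0.1222]
orientation: [180.0, 0.1, -21.8]
force: [-0.3, -0.5, -0.8]
opening: -0.0001
gripper_force: 0.0
```

```bash
cat > arc.py <<'E'
import sys
from h import *
from plant import ctrl
C=np.array([.5593,-.1163])
def P(phi,off):  # finger at arm angle phi, radius .12, off m behind the arm line (clockwise)
    f=np.radians(phi); u=np.array([np.cos(f),np.sin(f)]); t=np.array([-u[1],u[0]])
    return np.r_[C+.12*u-off*t,.122]
o=ctrl.get_obs(); print(o["tool_pos"].round(4),o["orientation"].round(1),o["force"].round(2))
off=float(sys.argv[1])
for phi in map(float,sys.argv[2:]): print(phi,rows(o,P(phi,off),phi-180).tolist())
E
python3 arc.py .027 150 158 162 168 174 180 185 190
```

```text
[ 0.4633 -0.0286  0.1222] [ 1.80e+02  1.00e-01 -2.18e+01] [-0.3  -0.51 -0.77]
150.0 [0.68, 0.2, 0.02, 0.06, 0.07, 8.23]
158.0 [0.18, 1.84, 0.02, 0.05, 0.07, 0.23]
162.0 [0.02, 2.68, 0.02, 0.05, 0.07, -3.77]
168.0 [-0.12, 3.96, 0.02, 0.04, 0.08, -9.77]
174.0 [-0.11, 5.25, 0.02, 0.04, 0.08, -15.77]
180.0 [0.02, 6.53, 0.02, 0.04, 0.08, -21.77]
185.0 [0.24, 7.58, 0.03, 0.03, 0.08, -26.77]
190.0 [0.54, 8.61, 0.03, 0.03, 0.08, -31.77]
```

To row units: 3.9 cm / 50 = 0.078, 1.8 cm / 50 = 0.036, -9.8 degrees / 90 = -0.1089.

Request:
send_rows --plan '[[[0.004,0.012,0,0,0,0],[0.004,0.024,0,0,0,0],[0.004,0.03,0,0,0,0],[0.004,0.036,0,0,0,0],[0.002,0.042,0,0,0,-0.0111],[0,0.052,0,0,0,-0.0389],[-0.002,0.064,0,0,0,-0.0722],[-0.002,0.078,0,0,0,-0.1089]]]'

```text
clock: 3.2
tool_pos: [0.4483, -0.0652, 0.1233]
orientation: [-180.0, -0.0, -11.8]
force: [0.6, -1.2, -1.1]
opening: 0.0004
gripper_force: 0.0
```

```bash
python3 arc.py .027 168 174 180 186 192 198 204 210 216
```

```text
[ 0.4483 -0.0652  0.1233] [-180.    -0.   -11.8] [ 0.57 -1.2  -1.14]
168.0 [-0.08, -0.01, 0.13, -0.01, -0.02, 0.16]
174.0 [-0.3, 1.26, 0.13, -0.01, -0.02, -5.84]
180.0 [-0.39, 2.54, 0.13, -0.01, -0.02, -11.84]
186.0 [-0.34, 3.83, 0.13, -0.01, -0.02, -17.84]
192.0 [-0.16, 5.1, 0.13, -0.01, -0.02, -23.84]
198.0 [0.16, 6.35, 0.13, -0.01, -0.02, -29.84]
204.0 [0.6, 7.56, 0.13, -0.01, -0.02, -35.84]
210.0 [1.17, 8.71, 0.13, -0.01, -0.02, -41.84]
216.0 [1.85, 9.8, 0.13, -0.01, -0.03, -47.84]
```

To row units: 5.1 cm / 50 = 0.102, 4.45 cm / 50 = 0.089, -24 degrees / 90 = -0.2667.

Request:
send_rows --plan '[[[-0.004,0.012,0.002,0,0,-0.0333],[-0.006,0.025,0.002,0,0,-0.0667],[-0.007,0.038,0.002,0,0,-0.1],[-0.008,0.051,0.002,0,0,-0.1333],[-0.008,0.064,0.002,0,0,-0.1667],[-0.007,0.076,0.002,0,0,-0.2],[-0.005,0.089,0.002,0,0,-0.2333],[-0.003,0.102,0.002,0,0,-0.2667]]]'

```text
clock: 3.87
tool_pos: [0.4363, -0.115, 0.1223]
orientation: [180.0, -0.0, 12.2]
force: [0.4, 0.2, -0.5]
opening: 0.0003
gripper_force: 0.0
```

```bash
python3 arc.py .027 192 195 198 201 204 207 210 213 216
python3 - <<'E'
from plant import ctrl
import cv2,numpy as np
a,b=[ctrl.snapshot(n)["img"][:,:,::-1] for n in("scene","side")]
cv2.imwrite("pics/c2.png",np.hstack([a[90:340,200:450],b[100:350,200:450]]))
E
```

```text
[ 0.4363 -0.115   0.1223] [180.   -0.   12.2] [ 0.41  0.21 -0.46]
192.0 [0.0, -0.02, 0.03, 0.0, -0.03, 0.16]
195.0 [-0.13, 0.62, 0.03, 0.0, -0.03, -2.84]
198.0 [-0.22, 1.25, 0.03, 0.0, -0.03, -5.84]
201.0 [-0.28, 1.89, 0.03, 0.0, -0.03, -8.84]
204.0 [-0.31, 2.54, 0.03, 0.0, -0.03, -11.84]
207.0 [-0.3, 3.18, 0.03, 0.0, -0.03, -14.84]
210.0 [-0.26, 3.82, 0.03, 0.01, -0.03, -17.84]
213.0 [-0.18, 4.46, 0.03, 0.01, -0.03, -20.84]
216.0 [-0.07, 5.1, 0.03, 0.01, -0.03, -23.84]
```

View pics/c2.png

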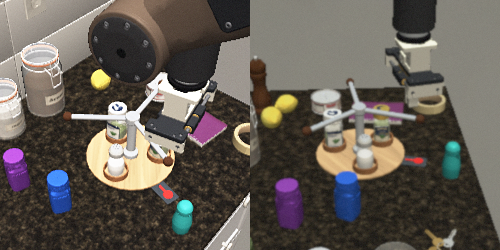

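In this crop the gripper is beside the near arm, yet the far-left ball is still at about (70,117). The carousel seems hardly turned, so I measure and zoom in.

Run:
```python
from h import *
from plant import ctrl
A,B=ctrl.snapshot("scene"),ctrl.snapshot("side")
o=ctrl.get_obs()
for S in(A,B):
    X=np.linalg.inv(S["pose"])@np.r_[o["tool_pos"],1]; p=S["K"]@X[:3]; print("tcp px",(p[:2]/p[2]).round())
(pa,na),(pb,nb)=blob(A,(267,206),12,ball),blob(B,(256,231),12,ball);print(pa,pb,tri(A,pa,B,pb))
C=np.hstack([cv2.resize(S["img"][y:y+130,x:x+130,::-1],None,fx=3,fy=3,interpolation=cv2.INTER_CUBIC) for S,x,y in((A,310,160),(B,290,150))])
cv2.imwrite("pics/c3.png",C)
```

```text
tcp px [375. 240.]
tcp px [360. 213.]
[266.45652174 207.15217391] [255.95714286 230.28571429] (array([ 0.67479788, -0.0219825 ,  0.13928695]), np.float64(0.0015195533046136497))
```

View pics/c3.png

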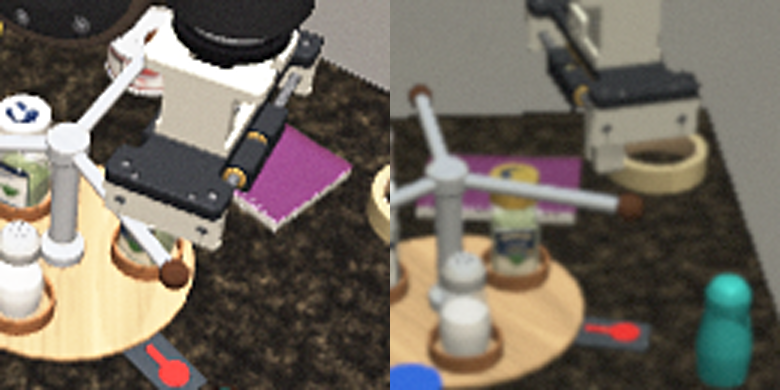

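Run:
```python
from h import *
from plant import ctrl
W=ctrl.snapshot("wrist"); o=ctrl.get_obs(); im=W["img"][:,:,::-1].copy()
def pr(X):
    Y=np.linalg.inv(W["pose"])@np.r_[X,1]; p=W["K"]@Y[:3]; return (p[:2]/p[2]).round().astype(int)
print("tcp",pr(o["tool_pos"]),"ball",pr([.4212,-.0601,.14]),"hub",pr([.5593,-.1163,.151]),W["pose"][:3,3].round(3))
cv2.imwrite("pics/w3.png",im); print(o["tool_pos"],o["joint_pos"].round(1))
```

```text
tcp [327 280] ball [204 301] hub [405 -14] [ 0.505 -0.101  0.304]
[ 0.43644756 -0.11445067  0.12216825] [ 10.5   3.4 -33.1  -0.  -53.5  91.4]
```

View pics/w3.png

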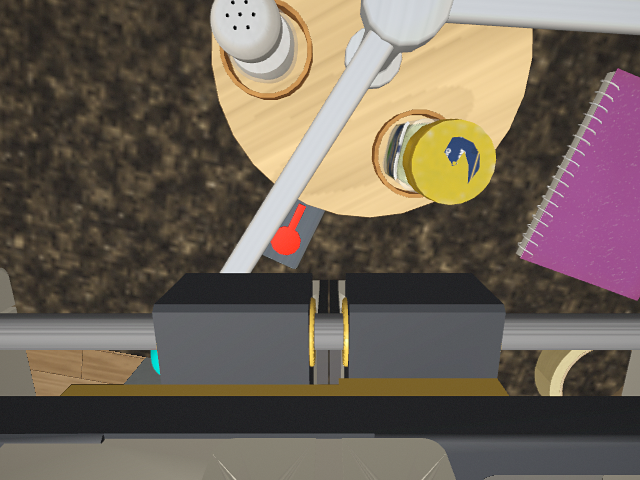

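The wrist view shows thin shut fingers at about (328,280), already past the arm on its far side: they slid over the top, so the tip sits higher than expected. I check the tip height against the side view, where its lower edge is at about (362,206).

```bash
python3 - <<'E'
from h import *
from plant import ctrl
B=ctrl.snapshot("side")
for z in (.11,.12,.13,.14,.15):
    X=np.linalg.inv(B["pose"])@[.436,-.115,z,1]; p=B["K"]@X[:3]; print(z,(p[:2]/p[2]).round(1))
sys=None
E
python3 arc.py .04 158; python3 arc.py .02 158
```

```text
0.11 [360.3 217.8]
0.12 [360.5 214.2]
0.13 [360.6 210.5]
0.14 [360.7 206.8]
0.15 [360.8 203.1]
[ 0.4365 -0.1143  0.1222] [-180.    -0.    11.9] [ 0.06 -0.6   0.6 ]
158.0 [4.25, -7.29, 0.02, -0.01, -0.01, 33.9]
[ 0.4365 -0.1143  0.1222] [-180.    -0.    11.9] [ 0.06 -0.6   0.6 ]
158.0 [3.13, -5.63, 0.02, -0.01, -0.01, 33.9]
```

The visible tip edge is at z ≈ 0.142 with the TCP at 0.122, so the physical tip stands about 20 mm higher than the TCP reading. I will lift, go back to the +y side, and push with the TCP at about 0.104. At 0.12 m radius the finger is clear of jars and tray.

To row units: -7.2 cm / 50 = -0.144, -5.6 cm / 50 = -0.112, 33.9 degrees / 90 = 0.3767.

Request:
send_rows --plan '[[[0,0,-0.04,0,0,0],[0,0,-0.08,0,0,0],[0.022,-0.04,-0.08,0,0,0.0667],[0.044,-0.08,-0.08,0,0,0.1444],[0.064,-0.112,-0.08,0,0,0.2222],[0.084,-0.144,-0.08,0,0,0.3],[0.084,-0.144,-0.08,0,0,0.3767],[0.084,-0.144,-0.08,0,0,0.3767]]]'

```text
clock: 4.83
tool_pos: [0.4628, -0.0342, 0.162]
orientation: [180.0, 0.0, -22.2]
force: [-0.4, -0.6, -0.4]
opening: 0.0003
gripper_force: 0.0
```

To row units: 5.8 cm / 50 = 0.116, 5.6 cm / 50 = 0.112.

Request:
send_rows --plan '[[[0,0,0.03,0,0,0],[0,0,0.06,0,0,0],[0,0,0.08,0,0,0],[0,0,0.1,0,0,0],[0,0,0.112,0,0,0],[0,0,0.116,0,0,0],[0,0,0.116,0,0,0]]]'

```text
clock: 5.42
tool_pos: [0.4623, -0.0355, 0.1038]
orientation: [180.0, 0.0, -21.8]
force: [-0.0, 0.6, 0.4]
opening: 0.0004
gripper_force: 0.0
```

```bash
sed -i 's/\.122\]/.104]/' arc.py; python3 arc.py .01 150 154 158 162 166 170 174 178
```

```text
[ 0.4623 -0.0355  0.1038] [180.    0.  -21.8] [-0.04  0.56  0.35]
150.0 [0.27, 1.2, -0.02, 0.03, 0.03, 8.15]
154.0 [0.11, 2.02, -0.02, 0.03, 0.03, 4.15]
158.0 [0.01, 2.86, -0.02, 0.03, 0.03, 0.15]
162.0 [-0.04, 3.69, -0.02, 0.03, 0.03, -3.85]
166.0 [-0.02, 4.54, -0.01, 0.03, 0.04, -7.85]
170.0 [0.05, 5.37, -0.01, 0.03, 0.04, -11.85]
174.0 [0.19, 6.2, -0.01, 0.03, 0.04, -15.85]
178.0 [0.38, 7.02, -0.01, 0.03, 0.04, -19.85]
```

To row units: 3.7 cm / 50 = 0.074, 3.1 cm / 50 = 0.062, -4 degrees / 90 = -0.0444.

Request:
send_rows --plan '[[[0,0.01,0,0,0,0],[0,0.02,0,0,0,0],[0,0.028,0,0,0,0],[0,0.036,0,0,0,0],[0,0.044,0,0,0,0],[0,0.052,0,0,0,0],[0,0.062,0,0,0,-0.0111],[0,0.074,0,0,0,-0.0444]]]'

```text
clock: 6.08
tool_pos: [0.4487, -0.0698, 0.1042]
orientation: [-180.0, -0.0, -17.9]
force: [-0.9, 1.8, 0.3]
opening: 0.0003
gripper_force: 0.7
```

```bash
python3 - <<'E'
from h import *
from plant import ctrl
A,B=ctrl.snapshot("scene"),ctrl.snapshot("side")
(pa,na),(pb,nb)=blob(A,(266,207),12,ball),blob(B,(256,231),12,ball);print(pa,na,pb,nb,tri(A,pa,B,pb))
E
python3 arc.py .01 162 166 170 174 178 182
```

```text
[266.80952381 213.04761905] 63 [262.69014085 234.25352113] 71 (array([ 0.65996929, -0.00824345,  0.13830038]), np.float64(0.0009239194866095437))
[ 0.4484 -0.0703  0.1041] [180.    0.  -17.9] [-0.14  0.54 -0.14]
162.0 [-0.03, -0.05, 0.01, 0.01, 0.01, 0.09]
166.0 [-0.07, 0.79, 0.01, 0.0, 0.01, -3.91]
170.0 [-0.05, 1.63, 0.01, 0.0, 0.01, -7.91]
174.0 [0.02, 2.46, 0.01, 0.0, 0.01, -11.91]
178.0 [0.16, 3.29, 0.01, 0.0, 0.01, -15.91]
182.0 [0.35, 4.11, 0.01, 0.0, 0.01, -19.91]
```

It turned: ball L went from about 38.9° to 47.0°, and the finger offset works out at about 20 mm. I continue with off=0.02 and aim the arm at 226.8°.

```bash
python3 arc.py .02 166.6 170 174 178 182 186 190 194 198
```

```text
[ 0.4484 -0.0703  0.1041] [180.    0.  -17.9] [-0.14  0.54 -0.14]
166.6 [-0.15, -0.08, 0.01, 0.0, 0.01, -4.51]
170.0 [-0.19, 0.64, 0.01, 0.0, 0.01, -7.91]
174.0 [-0.18, 1.49, 0.01, 0.0, 0.01, -11.91]
178.0 [-0.12, 2.33, 0.01, 0.0, 0.01, -15.91]
182.0 [0.01, 3.17, 0.01, 0.0, 0.01, -19.91]
186.0 [0.19, 4.0, 0.01, 0.0, 0.01, -23.91]
190.0 [0.43, 4.82, 0.01, 0.0, 0.01, -27.91]
194.0 [0.73, 5.61, 0.01, 0.0, 0.01, -31.91]
198.0 [1.08, 6.38, 0.01, 0.0, 0.01, -35.91]
```

To row units: 5.8 cm / 50 = 0.116, 5.2 cm / 50 = 0.104, -33 degrees / 90 = -0.3667.

Request:
send_rows --plan '[[[-0.004,0.012,0,0,0,-0.0667],[-0.004,0.026,0,0,0,-0.1222],[-0.002,0.042,0,0,0,-0.1667],[0,0.058,0,0,0,-0.2111],[0.004,0.074,0,0,0,-0.2556],[0.008,0.09,0,0,0,-0.3],[0.012,0.104,0,0,0,-0.3333],[0.016,0.116,0,0,0,-0.3667]]]'

```text
clock: 6.85
tool_pos: [0.4386, -0.1276, 0.104]
orientation: [-180.0, -0.0, 15.1]
force: [0.6, 0.5, -1.1]
opening: 0.0009
gripper_force: 0.6
```

```bash
python3 arc.py .02 194 198 202 206 210 214 217 220
python3 - <<'E'
from h import *
from plant import ctrl
A,B=ctrl.snapshot("scene"),ctrl.snapshot("side")
def pr(S,X):
    Y=np.linalg.inv(S["pose"])@np.r_[X,1]; p=S["K"]@Y[:3]; return p[:2]/p[2]
f=np.radians(75); X=[.5593+.149*np.cos(f),-.1163+.149*np.sin(f),.139]
(pa,na),(pb,nb)=blob(A,pr(A,X),22,ball),blob(B,pr(B,X),22,ball);T,e=tri(A,pa,B,pb);d=T[:2]-[.5593,-.1163];print(na,nb,T,e,np.hypot(*d),np.degrees(np.arctan2(d[1],d[0])))
E
```

```text
[ 0.4386 -0.1276  0.104 ] [-180.    -0.    15.1] [ 0.63  0.51 -1.14]
194.0 [-0.01, -0.17, 0.0, -0.01, -0.01, 1.11]
198.0 [-0.14, 0.67, 0.0, -0.01, -0.01, -2.89]
202.0 [-0.2, 1.51, 0.0, -0.01, -0.01, -6.89]
206.0 [-0.21, 2.36, 0.0, -0.01, -0.01, -10.89]
210.0 [-0.16, 3.21, 0.0, -0.01, -0.01, -14.89]
214.0 [-0.05, 4.05, 0.0, -0.01, -0.01, -18.89]
217.0 [0.07, 4.68, 0.0, -0.01, -0.01, -21.89]
220.0 [0.22, 5.3, 0.0, -0.01, -0.01, -24.89]
70 51 [0.597052   0.02707731 0.14013599] 0.002589765050676847 0.14826418117496332 75.2485415214197
```

To row units: 4.6 cm / 50 = 0.092, 4.4 cm / 50 = 0.088, -21 degrees / 90 = -0.2333.

Request:
send_rows --plan '[[[-0.002,0.012,0,0,0,-0.0333],[-0.004,0.026,0,0,0,-0.0667],[-0.004,0.04,0,0,0,-0.1],[-0.004,0.054,0,0,0,-0.1333],[-0.002,0.066,0,0,0,-0.1667],[0,0.078,0,0,0,-0.2],[0,0.088,0,0,0,-0.2222],[0,0.092,0,0,0,-0.2333]]]'

```text
clock: 7.62
tool_pos: [0.4507, -0.1718, 0.104]
orientation: [-180.0, 0.0, 36.0]
force: [-0.1, 2.2, -0.1]
opening: 0.0005
gripper_force: 0.6
```

```bash
cat > meas.py <<'E'
import sys
from h import *
from plant import ctrl
A,B=ctrl.snapshot("scene"),ctrl.snapshot("side")
def pr(S,X):
    Y=np.linalg.inv(S["pose"])@np.r_[X,1]; p=S["K"]@Y[:3]; return p[:2]/p[2]
f=np.radians(float(sys.argv[1])); X=[.5593+.149*np.cos(f),-.1163+.149*np.sin(f),.139]
(pa,na),(pb,nb)=blob(A,pr(A,X),15,ball),blob(B,pr(B,X),15,ball);T,e=tri(A,pa,B,pb);d=T[:2]-[.5593,-.1163];print(na,nb,T,e,np.hypot(*d),np.degrees(np.arctan2(d[1],d[0])))
E
python3 meas.py 97; python3 arc.py .02 217 219 221 223 225 226 227 228
```

```text
68 50 [0.54231303 0.03029871 0.13858424] 0.001610749807225347 0.14757960649709523 96.60961038476829
[ 0.4506 -0.1717  0.104 ] [180.    0.   35.9] [-0.24  0.13 -0.44]
217.0 [0.02, 0.12, 0.0, 0.0, 0.01, -1.05]
219.0 [-0.04, 0.54, 0.0, 0.0, 0.01, -3.05]
221.0 [-0.08, 0.96, 0.0, 0.0, 0.01, -5.05]
223.0 [-0.1, 1.39, 0.0, -0.0, 0.01, -7.05]
225.0 [-0.11, 1.81, 0.0, -0.0, 0.01, -9.05]
226.0 [-0.11, 2.02, 0.0, -0.0, 0.01, -10.05]
227.0 [-0.11, 2.23, 0.0, -0.0, 0.01, -11.05]
228.0 [-0.1, 2.45, 0.0, -0.0, 0.01, -12.05]
```

To row units: 2.2 cm / 50 = 0.044, 2.1 cm / 50 = 0.042, -11 degrees / 90 = -0.1222.

Request:
send_rows --plan '[[[0,0.01,0,0,0,-0.0333],[-0.002,0.02,0,0,0,-0.0556],[-0.002,0.028,0,0,0,-0.0778],[-0.002,0.036,0,0,0,-0.1],[-0.002,0.042,0,0,0,-0.1167],[-0.002,0.044,0,0,0,-0.1222],[-0.002,0.044,0,0,0,-0.1222]]]'

```text
clock: 8.3
tool_pos: [0.4626, -0.19, 0.104]
orientation: [-180.0, 0.0, 47.0]
force: [0.4, 0.4, -0.4]
opening: 0.0004
gripper_force: 0.1
```

```bash
python3 meas.py 106
```

```text
69 54 [0.51665919 0.02244258 0.13642972] 0.002512033471300559 0.14514730984094945 107.08416246715397
```

To row units: -16 cm / 50 = -0.32, -13 cm / 50 = -0.26.

Request:
send_rows --plan '[[[0,-0.02,0,0,0,0],[0,-0.04,0,0,0,0],[0,-0.04,-0.04,0,0,0],[0,-0.04,-0.1,0,0,0],[0,-0.04,-0.18,0,0,0],[0,-0.04,-0.26,0,0,0],[-0.02,-0.04,-0.32,0,0,0],[-0.02,-0.04,-0.32,0,0,0]]]'

```text
clock: 9.07
tool_pos: [0.443, -0.1845, 0.2711]
orientation: [179.5, -0.3, 47.1]
force: [1.0, -0.7, 0.7]
opening: 0.0003
gripper_force: 0.0
```

```bash
python3 meas.py 107
python3 - <<'E'
from h import *
from plant import ctrl
A,B=ctrl.snapshot("scene"),ctrl.snapshot("side"); print(ctrl.get_obs()["qvel"].round(2))
C=np.hstack([cv2.resize(S["img"][y:y+160,x:x+130,::-1],None,fx=3,fy=3,interpolation=cv2.INTER_CUBIC) for S,x,y in((A,270,150),(B,250,150))])
cv2.imwrite("pics/c5.png",C); np.savez("scene5.npz",**A); np.savez("side5.npz",**B)
E
```

```text
71 52 [0.51649693 0.02296284 0.13714223] 0.0020827361497704564 0.14569228701237383 107.08504821619115
[-0.01  1.08 -0.26  0.13 -0.07  0.27]
```

View pics/c5.png

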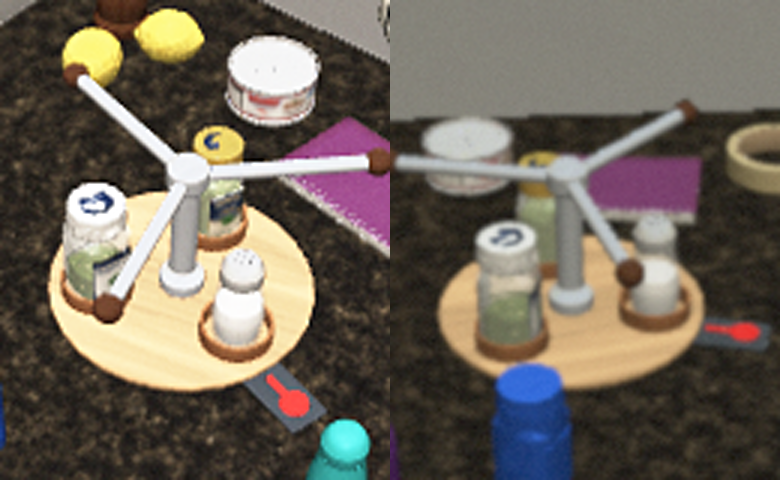

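The jars are upright in their seats and the salt lines up with the red mark: its body is at crop (238,318) left and (655,287) right. One numeric check before handing in.

Run:
```python
from h import *
A=dict(np.load("scene5.npz"));B=dict(np.load("side5.npz"))
g=lambda p:((270+p[0]/3,150+p[1]/3))
k=lambda p:((250+(p[0]-390)/3,150+p[1]/3))
c,r,a=fit(A,B,[(g((107,307)),k((630,270))),(g((77,75)),k((385,162))),(g((380,160)),k((686,110)))]); print(c,r,a)
X,e=tri(A,g((238,318)),B,k((655,287))); d=X[:2]-[.5593,-.1163]; print(X,e,np.hypot(*d),np.degrees(np.arctan2(d[1],d[0])))
f=np.radians(166.8); print("miss",np.hypot(*(d-.07*np.array([np.cos(f),np.sin(f)]))))
```

```text
[ 0.55733092 -0.11695239] [0.14622981 0.14622981 0.14622981] [ 106.21749544  -10.74870634 -134.18129647]
[ 0.48924167 -0.09978693  0.04191596] 0.00032700045854932805 0.07197812642623445 166.73720016468943
miss 0.001979655816718248
```

Salt is at 166.7° against 166.8° for the mark, about 2 mm from the spot. I let the arm settle, then hand in.

Request:
send_rows --plan '[[[0,0,0,0,0,0],[0,0,0,0,0,0],[0,0,0,0,0,0],[0,0,0,0,0,0]]]'

```text
clock: 9.6
tool_pos: [0.4411, -0.1837, 0.2635]
orientation: [-180.0, 0.1, 47.1]
force: [-0.5, -0.2, -0.9]
opening: 0.0005
gripper_force: 0.0
```

```bash
python3 -c "
from plant import ctrl
print(ctrl.close_job())"
```

```text
the job is handed in; nothing more can be done
None
```

The job is handed in with the salt shaker measured about 2 mm from the serving spot, the carousel at rest, all three jars upright in their seats and the robot clear; a first push had slid over the arm without turning it, and the judge's result was not shown.

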